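# Fit a set-screw hub on the flat of a carousel drive shaft and hold it for tightening

## Task

First turn the bare drive shaft with the fingers until the flat on it faces the key slot in the frame's front lip. Then slide the black hub onto the shaft with its screw squarely over that flat, press it fully home against the spring, and finish still holding it down there, fingers clear of the screw so that I can reach it through the slot with the hex key. Leave the bottle, spacer ring, hex key and vial rack where they are.

Things in the scene. Friction and masses are not known exactly. Their poses are not given: they have to be found in the camera images.
- drive: Carousel drive, fixed to the bench: a gearmotor in a frame of white sheet metal, 180 (x) by 140 (y) mm, with a dark grey top plate (upper face 90 mm above the bench). Origin: on the bench under the shaft's axis; z up; x points from the shaft to the key slot.
- key_slot (a point): Middle of the key slot, 121 mm above the bench: a 30 mm wide gap, open at the top, between the two halves of the white front lip. The lip stands on the plate's front edge, 80 mm from the shaft's axis; its top is 126 mm above the bench.
- seat (a point): Centre of the top of the dark round boss (38 mm in diameter) in the plate's middle, 104 mm above the bench, out of which the vertical shaft rises. The hub is fully home when its underside sits on this boss all the way down: its centre is then 121 mm above the bench.
- shaft (a joint): Angle of the shaft (rad), counter-clockwise seen from above. 0: its flat faces the key slot. The shaft turns freely from -3 to 3, with about 0.05 N m of friction, and stays where it is left. It starts between 0.6 and 1.5.
- shaft_grip (a point): Point on the shaft's axis to grip it at, 140 mm above the bench; its x axis points out of the flat. Bright steel shaft, 20 mm in diameter, chamfered end 152 mm above the bench, a darker matt flat along its whole length 6 mm from the axis (16 mm across flat and opposite side, 20 mm elsewhere). A red mark on the shaft's end lies just on the flat's side of the axis.
- spring (a joint): Travel (m) of the spring round the shaft's foot. 0: free, its brass washer (34 mm in diameter) 5 mm above the boss, top 109 mm above the bench. 0.005: pressed flush with the boss. It pushes up with 3 N when free and 10.5 N when fully pressed, and lifts the hub off its seat when the hub is let go.
- hub_center (a point): Centre of the black hub, half-way up: a ring 44 mm in diameter, 34 mm high, about 0.12 kg, with a 21.4 mm through bore, standing upright on the bench. Its x axis points along its screw, outward. The screw's tip reaches into the bore to 6.8 mm from the axis, so the hub slides freely down the shaft only with the screw over the flat (within about 12 degrees).
- hub_screw (a point): Outer face of the bright socket-head screw of the hub, half-way up the hub, 29 mm from its axis. The screw head (hub_c1 in the rules) is 11 mm in diameter and stands 7 mm out of the hub.
- bottle: Capped solvent bottle, clear glass, blue cap, 82 mm in diameter, 160 mm high; leave alone. Origin: centre of its underside.
- spacer: Plain bright aluminium spacer ring without a screw, 40 mm in diameter, 12 mm high; leave alone. Origin: centre of its underside.
- hexkey: T-handled hex key lying on the bench, red cross handle 108 mm wide, 166 mm long in all, 18 mm high; leave alone. Origin: on the bench under the middle of its length.
- vials: White rack of small vials, 50 by 110 mm, 40 mm high; leave alone. Origin: centre of its underside.
Not all that is in view belongs to the job. What is shaped like the part that bears hub_center but pink is not meant. What is shaped like the drive but pink is not meant.

How it is judged:
By the outcome, as a careful person would: the job done as asked, in the order asked, and still so for the second after the job is handed in, while the arm keeps its last pose, push and grip.
It also fails if it takes over 58 s, if anything falls off the work surface, if the arm or the gripper's body presses on something with over 40 N, if the wrist force passes 120 N, or if a joint passes its speed limit or range.

## Robot

A 7-joint arm with a two-finger parallel gripper is mounted at the origin on the work surface. World frame = base frame: x ahead of the robot, y to its left, z up, the work surface at z = 0. Lengths are in m, angles in rad, forces in N, time in s.
With the tool pointing down it reaches from about 0.4 to 0.875 m from the base axis. Payload 19.3 kg.
Tool frame: the origin (TCP) lies midway between the tips of the shut fingers; the grasp point (between the pads) lies 19 mm behind it; z points along the fingers, y is the line along which they close (so a half turn about z gives the same grasp; the last joint's range is limited). The gripper opens to 85 mm and grips with 20 to 120 N. Pads are 22 mm wide; open, the fingers measure 114 mm over their backs; the gripper's body (76 mm by 85 mm) begins 54 mm behind the grasp point. The pads swing forward as they close: fully open they stand 13 mm farther back than shut.
Start: joints at [-1.312, 0.521, -0.036, 1.599, 0.021, 1.021, -0.113], TCP at [0.202, 0.592, 0.192] pointing down, gripper open.
Joint ranges: [-2.91, 2.91], [-0.3, 2.13], [-1.5, 1.42], [0.17, 2.43], [-1.26, 4.41], [0.16, 1.93], [-2.52, 2.52]. Speed limits (rad/s): [1.89, 1.89, 2.39, 2.39, 3.01, 3.01, 3.01].

## Interface

Orientations are given as [roll, pitch, yaw] about the fixed x, y, z axes, in that order (R = Rz(yaw) Ry(pitch) Rx(roll)).
In Python, from workcell import * gives the robot as it stands. The module is installed in compiled form; this text tells all that it offers.
- The arm moves only by the tool play_rows, never from a script. Its argument "deltas" is a list of rows, each a list of 7 numbers: the shift along the tool's x, y, z in units of 500 mm (1.0 is 500 mm), then the turn, a rotation vector about the tool's x, y, z in units of 120 degrees (1.0 is 120 degrees), then the closure, from 0 (fully open) to 1 (shut). A call has 1 to 10 rows; each row is the pose to reach, as a shift and turn from the pose commanded when the call began, along the tool's axes at that moment; what a row does not reach only later rows make up. A row lasts 1/10 s, in which the tool goes at most 50 mm and 8.59 degrees, less where a joint would pass 70% of its speed; a pose out of reach is approached as far as the arm can. A call with a number of a shift or a turn outside -1 to 1 is refused whole. A call with a gripper value outside its range is refused whole. The fingers move at their own pace and stop on an object; "newtons" is the grip in N (left out, the last holds). Time passes only in rows, so rows that repeat a pose let the fingers close. It gives the time, the measured TCP pose, the force, the opening and the grip force at its end, in the units of the state.
- observe(): the state, without advancing time (a new reading comes with each control period).
- grab_frame(name): name is "scene" or "top" or "wrist"; returns the picture (420x560x3 uint8, red, green, blue); there is no depth.
- get_calibration(name): a dict with "fovy" (degrees; the focal length in pixels is half the picture's height over the tangent of half this angle, whatever the lens; pixels are square), "cx", "cy" (the principal point, pixels), "xyz" and "rotation" of the camera in the world. Camera axes: x right, y down, z forward; pixel columns grow to the right and rows downward; lengths in m; the calibration is good to about 2 mm. A picture is of the moment at which its call begins: read the wrist's pose just before it. get_calibration takes no time and is no camera call; for the wrist camera it gives the pose at the moment of the call.
- job_done(): hands the job in; it is judged then, once.
The state is a dict: "clock": time; "qpos": joint angles; "qd": joint speeds; "joint_efforts": joint torques, N m; "position": TCP position; "tool_rot": TCP orientation; "force": force on the tool from outside, world axes, zero at the start; "moment": the same for the moment, N m; "grip_width": finger opening in m; "finger_force": force on a finger pad.
Only numpy, scipy, OpenCV 4.12 (cv2) and the standard library are available. Lean on these libraries where they do the work, as an engineer would, in place of code of your own. Each camera call takes 0.05 s, during which the arm holds its last target. There are 200 camera calls.

## Working session

There is one attempt and no reset: what is moved stays moved. The work goes in short steps, Python scripts to look and compute and a tool call to move; the robot and the scene stay as the last step left them, time stands still between calls to the robot, and variables do not carry over. Pictures are saved under pics/ and viewed, at most 10 in all, crops included, and the job is handed in when it is done.

Besides the shell and the picture viewer there is one more tool, called as a command line: name --pt "numbers of a row" for each row, then --argument value for the rest. play_rows: Moves the arm, as the interface text tells. Its arguments: {"type":"object","properties":{"deltas":{"type":"array"},"newtons":{"type":"number"}},"required":["deltas"]}

```bash
mkdir -p pics; cat > h.py <<'E'
from workcell import *
import numpy as np, cv2
from scipy.spatial.transform import Rotation as R
def save(img,n): cv2.imwrite('pics/'+n,cv2.cvtColor(img,cv2.COLOR_RGB2BGR))
def cal(c):
    f=210/np.tan(np.radians(c["fovy"])/2); return f,c["cx"],c["cy"],np.array(c["xyz"]),np.array(c["rotation"])
def ray(c,u,v,z):
    f,cx,cy,p,r=cal(c); 
    d=r@np.array([(u-cx)/f,(v-cy)/f,1]); return p+d*(z-p[2])/d[2]
def proj(c,P):
    f,cx,cy,p,r=cal(c); q=r.T@(np.array(P)-p); return cx+f*q[0]/q[2],cy+f*q[1]/q[2]
E
python3 - <<'E'
from h import *
s=observe();print({k:np.round(v,3) for k,v in s.items()})
for n in("scene","top"):
    c=get_calibration(n);print(n,c)
    g=grab_frame(n);save(g,n+'0.png')
a=cv2.imread('pics/scene0.png');b=cv2.imread('pics/top0.png')
cv2.imwrite('pics/top0b.png',cv2.resize(b,(800,600),interpolation=cv2.INTER_CUBIC))
E
```

```text
{'clock': np.float64(0.0), 'qpos': array([-1.312,  0.522, -0.036,  1.6  ,  0.021,  1.021, -0.113]), 'qd': array([-0.   ,  0.001,  0.001,  0.   , -0.   ,  0.001, -0.001]), 'joint_efforts': array([-1.0000e-03, -9.2711e+01,  1.9800e+00, -3.6993e+01,  1.8000e-02,
        8.0000e-03,  0.0000e+00]), 'position': array([0.202, 0.591, 0.192]), 'tool_rot': array([-3.14 ,  0.   ,  2.813]), 'force': array([-0.092, -0.503, -0.139]), 'moment': array([ 0.015,  0.062, -0.008]), 'finger_force': np.float64(0.0), 'grip_width': np.float64(0.085)}
scene {'fovy': 56.06042360522373, 'cx': 279.38392860518763, 'cy': 209.7647236163506, 'xyz': array([ 1.37976867, -0.50247343,  0.68730358]), 'rotation': array([-2.1325307 , -0.02221478,  0.99571769])}
top {'fovy': 56.62781070230826, 'cx': 279.19798627540473, 'cy': 207.53394150201134, 'xyz': array([0.39330929, 0.01970209, 1.18584249]), 'rotation': array([-2.96637413, -0.02379215, -1.59629305])}
```

```bash
sed -i 's/np.array(c\["rotation"\])/R.from_euler("xyz",c["rotation"]).as_matrix()/' h.py; tail -9 h.py|head -3
```

```text
from scipy.spatial.transform import Rotation as R
def save(img,n): cv2.imwrite('pics/'+n,cv2.cvtColor(img,cv2.COLOR_RGB2BGR))
def cal(c):
```

View pics/top0b.png

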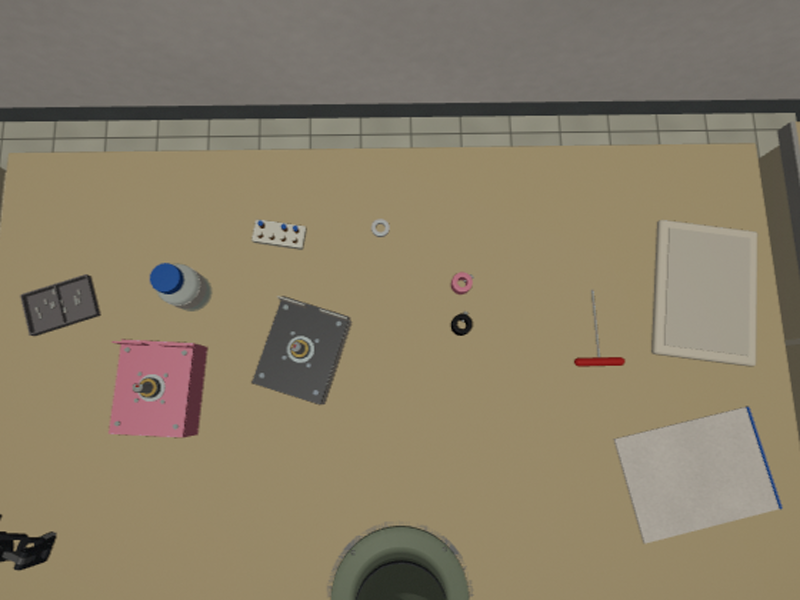

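View pics/scene0.png

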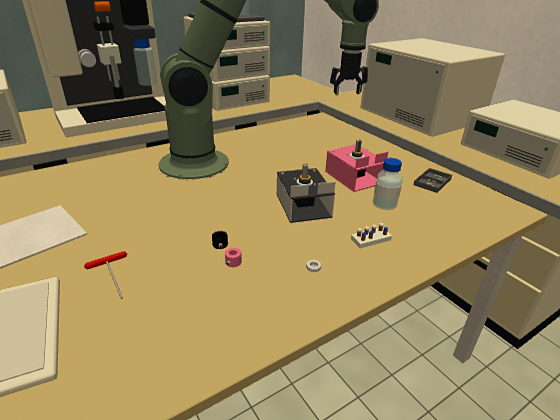

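```bash
python3 - <<'E'
from h import *
c=get_calibration("top")
k=1/1.42857
for n,u,v,z in [("plateFL",281,298,.09),("plateFR",350,318,.09),("plateBR",323,404,.09),("plateBL",252,382,.09),("shafttop",296,347,.152),("hub",461,324,.034),("bottle",167,278,.16),("pinkhub",461,283,.03),("spacer",380,228,.012),("vials",279,234,.04),("pinkshaft",140,387,.152)]:
    print(n,np.round(ray(c,u*k,v*k,z),4))
s=get_calibration("scene")
print(ray(s,220,236,.034))
b=cv2.imread('pics/top0.png');a=cv2.imread('pics/scene0.png')
A=cv2.resize(b[205:265,170:250],(400,300),interpolation=cv2.INTER_CUBIC)
B=cv2.resize(b[205:265,170+110:250+110],(400,300),interpolation=cv2.INTER_CUBIC)
C=cv2.resize(a[160:220,265:345],(400,300),interpolation=cv2.INTER_CUBIC)
D=cv2.resize(a[220:280,195:275],(400,300),interpolation=cv2.INTER_CUBIC)
cv2.imwrite('pics/crops.png',np.vstack([np.hstack([A,B]),np.hstack([C,D])]))
E
```

```text
plateFL [0.5886 0.2231 0.09  ]
plateFR [0.5454 0.0866 0.09  ]
plateBR [0.3794 0.1402 0.09  ]
plateBL [0.4247 0.277  0.09  ]
shafttop [0.485 0.183 0.152]
hub [ 0.5354 -0.1412  0.034 ]
bottle [0.6184 0.4219 0.16  ]
pinkhub [ 0.6235 -0.1457  0.03  ]
spacer [0.7533 0.0238 0.012 ]
vials [0.7354 0.2381 0.04  ]
pinkshaft [0.419  0.4641 0.152 ]
[ 0.54654748 -0.14310218  0.034     ]
```

View pics/crops.png

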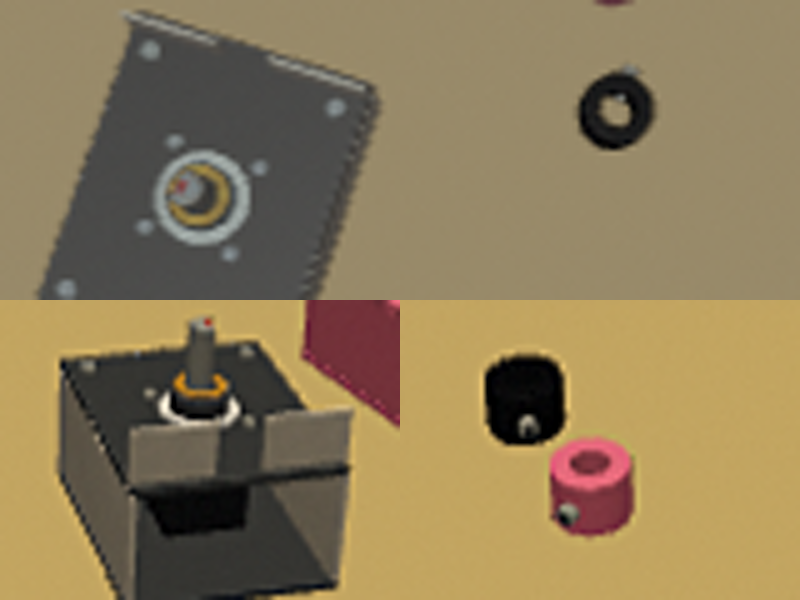

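```bash
cat >> h.py <<'E'
def d(pos,yaw,s=None):
    "delta row from measured pose to pos, tool down at yaw (deg)"
    s=s or observe(); r=R.from_euler("xyz",s["tool_rot"]); t=R.from_euler("xyz",[np.pi,0,np.radians(yaw)])
    a=r.inv().apply(np.array(pos)-s["position"])/.5; b=(r.inv()*t).as_rotvec()/np.radians(120)
    return np.round(np.r_[a,b],4)
E
python3 - <<'E'
from h import *
c=get_calibration("top")
print("slot",ray(c,218.4,215.2,.126),"screw",ray(c,326.4,219,.02),"hubtop",ray(c,280+616/10*1,205+22,.034))
print(d([.487,.181,.33],161.2), d([.202,.592,.33],161.2))
w=get_calibration("wrist");s=observe();r=R.from_euler("xyz",s["tool_rot"])
print(r.inv().apply(w["xyz"]-s["position"]), (r.inv()*R.from_euler("xyz",w["rotation"])).as_matrix().round(2),w["fovy"])
E
```

```text
slot [0.56249407 0.15698125 0.126     ] screw [ 0.56065308 -0.15549468  0.02      ] hubtop [ 0.53351854 -0.19780154  0.034     ]
[-8.048e-01 -5.925e-01 -2.757e-01 -5.000e-04  0.000e+00 -3.000e-04] [ 1.000e-04  1.400e-03 -2.764e-01 -5.000e-04  0.000e+00 -3.000e-04]
[ 6.75312953e-02  1.29259393e-04 -1.81866738e-01] [[ 0.   -0.96 -0.27]
 [ 1.    0.   -0.  ]
 [ 0.   -0.27  0.96]] 62.61044276206364
```

play_rows --pt "0 0 -0.1 0 0 0 0" --pt "0 0 -0.2 0 0 0 0" --pt "-0.08 -0.06 -0.275 0 0 0 0" --pt "-0.8 -0.59 -0.275 0 0 0 0" --pt "-0.8 -0.59 -0.275 0 0 0 0" --pt "-0.8 -0.59 -0.275 0 0 0 0" --pt "-0.8 -0.59 -0.275 0 0 0 0" --pt "-0.8 -0.59 -0.275 0 0 0 0" --pt "-0.8 -0.59 -0.275 0 0 0 0" --pt "-0.8 -0.59 -0.275 0 0 0 0"

```text
clock: 1.1
position: [0.4247, 0.2691, 0.3281]
tool_rot: [3.142, -0.0, 2.813]
force: [0.8, 0.4, -0.2]
grip_width: 0.0854
finger_force: 0.0
```

```bash
python3 - <<'E'
from h import *
s=observe();print(s["clock"],s["qpos"].round(3),s["position"],s["tool_rot"])
print(d([.487,.181,.33],161.2))
E
```

```text
1.1 [-0.804  0.197  0.146  1.73  -0.03   1.217  0.592] [0.42472589 0.26911562 0.32807704] [ 3.14156931e+00 -5.82142296e-05  2.81285534e+00]
[-0.1748 -0.1266 -0.0039  0.     -0.     -0.0003]
```

play_rows --pt "-0.09 -0.065 0 0 0 0 0" --pt "-0.18 -0.13 0 0 0 0 0" --pt "-0.18 -0.13 0 0 0 0 0" --pt "-0.18 -0.13 0 0 0 0 0"

```text
clock: 1.5
position: [0.489, 0.1786, 0.3278]
tool_rot: [-3.141, -0.0, 2.809]
force: [-0.6, 0.1, -0.1]
grip_width: 0.0856
finger_force: 0.0
```

```bash
python3 - <<'E'
from h import *
w=get_calibration("wrist");g=grab_frame("wrist");save(g,'w1.png')
import json;json.dump({k:np.array(v).tolist() for k,v in w.items()},open('w1.json','w'))
u,v=proj(w,[.488,.181,.152]);print(u,v,observe()["position"])
u,v=int(u),int(v)
x0=max(u-100,0);y0=max(v-75,0);print(x0,y0)
cv2.imwrite('pics/w1c.png',cv2.resize(cv2.cvtColor(g,4)[y0:y0+150,x0:x0+200],(800,600),interpolation=cv2.INTER_CUBIC))
E
```

```text
278.25583642280577 172.79229618205025 [0.48817618 0.18026025 0.32774271]
178 97
```

View pics/w1c.png

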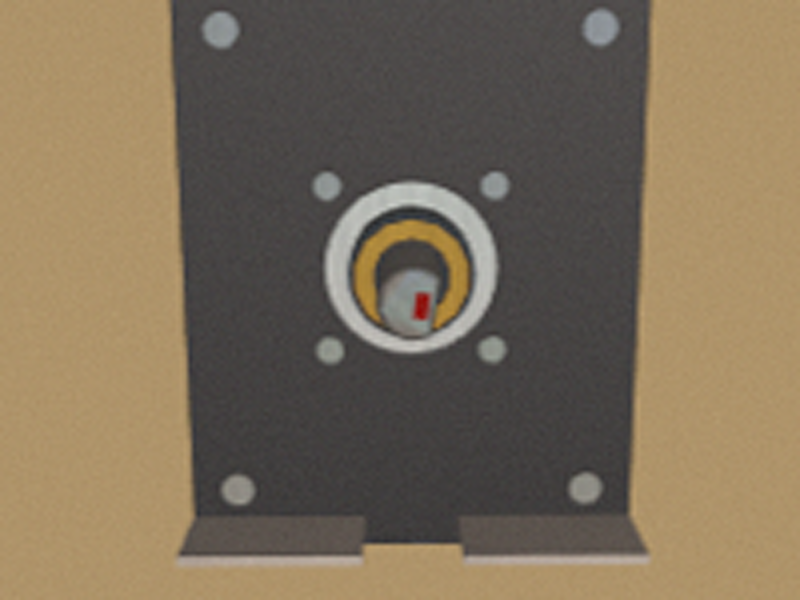

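```bash
python3 - <<'E'
from h import *
import json;w=json.load(open('w1.json'))
P=lambda x,y,z: ray(w,178+x/4-.375,97+y/4-.375,z)
B=[P(*p,.09) for p in [(220,30),(600,28),(238,490),(585,488)]]
fm=(B[2]+B[3])/2;bm=(B[0]+B[1])/2
an=lambda v:np.degrees(np.arctan2(v[1],v[0]))
print("bolts",np.round(B,4),"x-dir",an(fm-bm),"y-dir",an(B[3]-B[2]),an(B[1]-B[0]))
L=[P(*p,.126) for p in [(180,560),(362,562),(464,562),(647,561)]]
print("lip",np.round(L,4),an(L[3]-L[0]),"slot mid",(L[1]+L[2])/2)
print("shaft top",P(410,303,.152),"ring",P(411,267,.09), "washer",P(413,272,.109))
g=cv2.imread('pics/w1.png')[150:200,250:310].astype(int)
m=((g[...,2]-g[...,1])>60);vv,uu=np.nonzero(m)
X=np.array([ray(w,250+a,150+b,.152)[:2] for a,b in zip(uu,vv)]);print(len(X))
c=X.mean(0);e,V=np.linalg.eigh(np.cov(X.T));print("red",c,e,[an(V[:,i]) for i in(0,1)], "red-shaft dir",an(c-P(410,303,.152)[:2]))
fl=[P(441,283,.152),P(434,330,.152)];print("flat edge normal",an(fl[1]-fl[0])+90)
save_=cv2.resize(cv2.imread('pics/w1.png')[150:195,250:310],(800,600),interpolation=cv2.INTER_CUBIC);cv2.imwrite('pics/w1d.png',save_)
E
```

```text
bolts [[0.4048 0.1536 0.09  ]
 [0.4404 0.2585 0.09  ]
 [0.5384 0.1084 0.09  ]
 [0.5739 0.2134 0.09  ]] x-dir -18.67030772082318 y-dir 71.32995881930185 71.24381197115241
lip [[0.5435 0.0924 0.126 ]
 [0.5617 0.1431 0.126 ]
 [0.5715 0.1717 0.126 ]
 [0.5889 0.223  0.126 ]] 70.85701313453116 slot mid [0.56658577 0.15742497 0.126     ]
shaft top [0.48821996 0.18299601 0.152     ] ring [0.48870046 0.18379103 0.09      ] washer [0.4874076  0.18464004 0.109     ]
21
red [0.48983396 0.18563069] [7.69810655e-07 4.73669245e-06] [np.float64(-108.67855773479346), np.float64(161.32144226520654)] red-shaft dir 58.508451482385624
flat edge normal 63.06935162454913
```

View pics/w1d.png

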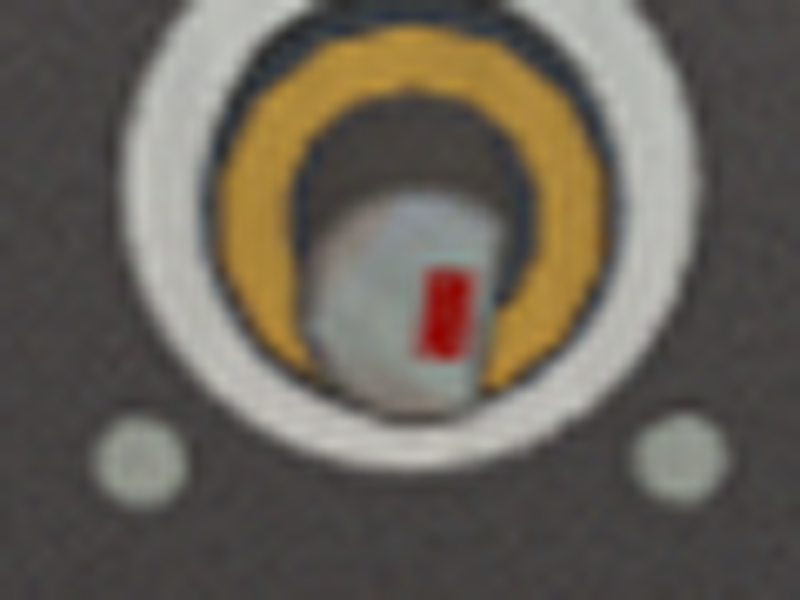

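```bash
python3 - <<'E'
from h import *
print(d([.4885,.1832,.121],154),observe()["qpos"].round(2))
E
```

```text
[ 1.100e-03  5.900e-03  4.135e-01 -2.000e-04 -2.000e-04  5.910e-02] [-0.64  0.23  0.22  1.69 -0.05  1.22  0.83]
```

play_rows --pt "0 0.006 0.08 0 0 0.06 0" --pt "0 0.006 0.16 0 0 0.06 0" --pt "0 0.006 0.24 0 0 0.06 0.3" --pt "0 0.006 0.32 0 0 0.06 0.5" --pt "0 0.006 0.38 0 0 0.06 0.6" --pt "0 0.006 0.413 0 0 0.06 0.6" --pt "0 0.006 0.413 0 0 0.06 0.6" --pt "0 0.006 0.413 0 0 0.06 0.6" --newtons 30

```text
clock: 2.35
position: [0.4889, 0.1844, 0.122]
tool_rot: [3.141, -0.0, 2.688]
force: [0.7, -0.1, -0.2]
grip_width: 0.0345
finger_force: 0.0
```

play_rows --pt "0 0 0 0 0 0 0.8" --pt "0 0 0 0 0 0 1" --pt "0 0 0 0 0 0 1" --pt "0 0 0 0 0 0 1" --pt "0 0 0 0 0 0 1" --pt "0 0 0 0 0 0 1" --newtons 30

```text
clock: 2.95
position: [0.4892, 0.1833, 0.1216]
tool_rot: [3.142, 0.0, 2.687]
force: [-0.4, 0.0, 0.2]
grip_width: -0.0
finger_force: 0.0
```

```bash
python3 - <<'E'
from h import *
s=observe();print({k:np.round(s[k],4) for k in("clock","qpos","position","tool_rot","force","moment","grip_width","finger_force")})
E
```

```text
{'clock': np.float64(2.95), 'qpos': array([-0.616 ,  0.4623,  0.1917,  1.9452, -0.1256,  0.7453,  0.7647]), 'position': array([0.4892, 0.1833, 0.1216]), 'tool_rot': array([3.1416e+00, 1.0000e-04, 2.6871e+00]), 'force': array([-0.4113,  0.04  ,  0.1763]), 'moment': array([-0.0293, -0.0402,  0.046 ]), 'grip_width': np.float64(-0.0), 'finger_force': np.float64(0.0)}
```

```bash
python3 - <<'E'
from h import *
w=get_calibration("wrist");g=grab_frame("wrist");s=grab_frame("scene")
print(proj(w,[.4885,.1832,.152]),proj(w,observe()["position"]))
A=cv2.resize(cv2.cvtColor(g,4),(400,300),interpolation=cv2.INTER_AREA);B=cv2.resize(cv2.cvtColor(s,4)[120:240,225:385],(400,300),interpolation=cv2.INTER_CUBIC)
cv2.imwrite('pics/w2.png',np.hstack([A,B]))
E
```

```text
(np.float64(274.9337671737447), np.float64(254.0641678611214)) (np.float64(275.88402490964387), np.float64(232.83017313263065))
```

View pics/w2.png

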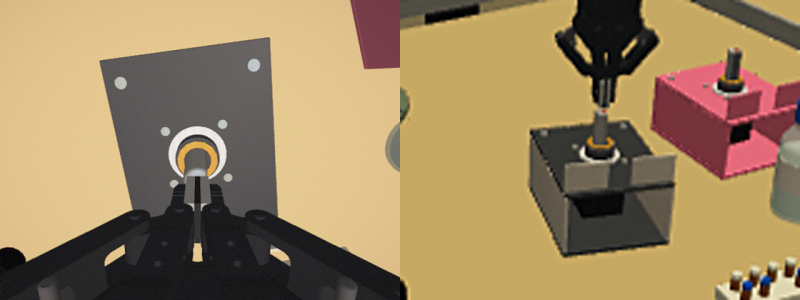

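```bash
python3 - <<'E'
from h import *
w=get_calibration("wrist");g=cv2.cvtColor(grab_frame("wrist"),4);s=cv2.cvtColor(grab_frame("scene"),4);sc=get_calibration("scene")
p=observe()["position"]
out=[]
for c,im in((w,g),(sc,s)):
    u,v=map(int,proj(c,[p[0],p[1],.14])); k=8 if c is sc else 5
    hw=200//k; hh=300//k; im=cv2.resize(im[v-hh:v+hh,u-hw:u+hw],(2*hw*k,2*hh*k),interpolation=cv2.INTER_CUBIC)
    for z,col in((p[2],(0,255,0)),(.152,(255,0,255)),(.104,(255,255,0))):
        a,b=proj(c,[.4885,.1832,z] if z!=p[2] else p); cv2.circle(im,(int((a-u+hw)*k),int((b-v+hh)*k)),4,col,1)
    out.append(cv2.resize(im,(400,600)))
cv2.imwrite('pics/w3.png',np.hstack(out))
# start pose check on first scene picture
print(proj(sc,[.202,.592,.192]),proj(sc,[.202,.592,.205]))
E
```

```text
(np.float64(344.8513861018158), np.float64(106.88714224587495)) (np.float64(345.2057528623596), np.float64(103.73102435228718))
```

View pics/w3.png

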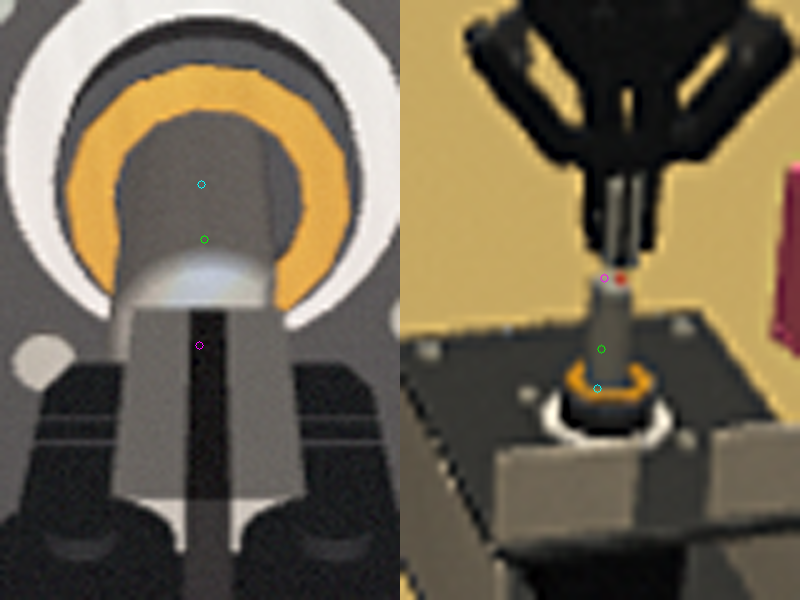

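play_rows --pt "0 0 0 0 0 0 0.5" --pt "0 0 0 0 0 0 0.5" --pt "0 0 0 0 0 0 0.5" --pt "0 0 0.02 0 0 0 0.5" --pt "0 0 0.04 0 0 0 0.5" --pt "0 0 0.055 0 0 0 0.5" --pt "0 0 0.07 0 0 0 0.5" --pt "0 0 0.07 0 0 0 0.5"

```text
clock: 3.95
position: [0.4886, 0.183, 0.0853]
tool_rot: [-3.14, -0.001, 2.687]
force: [-0.1, 0.2, -0.4]
grip_width: 0.0424
finger_force: 0.0
```

play_rows --pt "0 0 0 0 0 0 0.8" --pt "0 0 0 0 0 0 1" --pt "0 0 0 0 0 0 1" --pt "0 0 0 0 0 0 1" --pt "0 0 0 0 0 0 1" --pt "0 0 0 0 0 0 1" --newtons 30

```text
clock: 4.55
position: [0.4885, 0.1817, 0.0868]
tool_rot: [-3.139, -0.001, 2.686]
force: [-4.9, -9.8, 7.4]
grip_width: 0.0153
finger_force: 30.2
```

```bash
python3 - <<'E'
from h import *
s=observe();print({k:np.round(s[k],4) for k in("clock","qpos","position","tool_rot","force","moment","grip_width","finger_force")})
r=R.from_euler("xyz",s["tool_rot"]);print("tool force",r.inv().apply(s["force"]))
E
```

```text
{'clock': np.float64(4.55), 'qpos': array([-0.6028,  0.5157,  0.1778,  1.9712, -0.1398,  0.6682,  0.7776]), 'position': array([0.4885, 0.1817, 0.0868]), 'tool_rot': array([-3.1395e+00, -6.0000e-04,  2.6860e+00]), 'force': array([-4.8688, -9.789 ,  7.3508]), 'moment': array([-2.0482,  1.1662, -0.0139]), 'grip_width': np.float64(0.0153), 'finger_force': np.float64(30.2475)}
tool force [  0.0691809  -10.94843818  -7.32743198]
```

play_rows --pt "0.0004 -0.0034 -0.003 0 0 0.05 1" --pt "0.0008 -0.0033 -0.003 0 0 0.1 1" --pt "0.0012 -0.0032 -0.003 0 0 0.15 1" --pt "0.0016 -0.003 -0.003 0 0 0.2 1" --pt "0.002 -0.0029 -0.003 0 0 0.25 1" --pt "0.0024 -0.0026 -0.003 0 0 0.3 1" --pt "0.0027 -0.0024 -0.003 0 0 0.35 1" --pt "0.003 -0.0021 -0.003 0 0 0.4 1" --pt "0.0032 -0.0017 -0.003 0 0 0.45 1" --pt "0.0035 -0.0014 -0.003 0 0 0.5 1"

```text
clock: 5.55
position: [0.4862, 0.1825, 0.0874]
tool_rot: [-3.139, 0.001, 1.635]
force: [-1.1, -4.0, -15.1]
grip_width: 0.0149
finger_force: 32.0
```

```bash
python3 - <<'E'
from h import *
s=observe();print({k:np.round(s[k],4) for k in("clock","qpos","position","tool_rot","force","moment","grip_width","finger_force")})
r=R.from_euler("xyz",s["tool_rot"]);print("tool force",r.inv().apply(s["force"]),d(s["position"],71.3,s))
E
```

```text
{'clock': np.float64(5.55), 'qpos': array([-0.8151,  0.5551,  0.4685,  1.9855, -0.3823,  0.69  , -0.0429]), 'position': array([0.4862, 0.1825, 0.0874]), 'tool_rot': array([-3.1393e+00,  1.4000e-03,  1.6354e+00]), 'force': array([ -1.1364,  -4.0209, -15.0601]), 'moment': array([-1.0553,  0.3912,  0.1335]), 'grip_width': np.float64(0.0149), 'finger_force': np.float64(32.0143)}
tool force [-3.91842128 -1.35891748 15.06863203] [ 0.      0.      0.     -0.001   0.0009  0.1867]
```

play_rows --pt "0.0004 0 0.002 0 0 0.05 1" --pt "0.0008 0.0001 0.002 0 0 0.1 1" --pt "0.0012 0.0002 0.002 0 0 0.15 1" --pt "0.0015 0.0003 0.002 0 0 0.187 1" --pt "0.0015 0.0003 0.002 0 0 0.187 1" --pt "0.0015 0.0003 0.002 0 0 0.187 1" --pt "0.0015 0.0003 0.002 0 0 0.187 1"

```text
clock: 6.25
position: [0.4859, 0.1833, 0.0873]
tool_rot: [-3.139, 0.002, 1.248]
force: [-11.4, -6.9, 10.6]
grip_width: 0.0148
finger_force: 34.6
```

```bash
python3 - <<'E'
from h import *
s=observe();print({k:np.round(s[k],4) for k in("clock","qpos","position","tool_rot","force","moment","grip_width","finger_force")})
r=R.from_euler("xyz",s["tool_rot"]);print("tool force",r.inv().apply(s["force"]),d(s["position"],71.3,s))
E
```

```text
{'clock': np.float64(6.25), 'qpos': array([-0.8885,  0.5819,  0.5754,  1.9887, -0.4777,  0.7097, -0.3399]), 'position': array([0.4859, 0.1833, 0.0873]), 'tool_rot': array([-3.1391e+00,  1.5000e-03,  1.2477e+00]), 'force': array([-11.4449,  -6.8727,  10.5635]), 'moment': array([-1.35  ,  2.313 , -0.0659]), 'grip_width': np.float64(0.0148), 'finger_force': np.float64(34.5855)}
tool force [-10.16681413  -8.69731304 -10.52622273] [ 0.      0.      0.     -0.0012  0.0007  0.0016]
```

play_rows --pt "0 0 0 0 0 0 0.5" --pt "0 0 0 0 0 0 0.4" --pt "0 0 0 0 0 0 0.4" --pt "0 0 -0.05 0 0 0 0.3" --pt "0 0 -0.13 0 0 0 0.2" --pt "0 0 -0.2 0 0 0 0" --pt "0 0 -0.26 0 0 0 0" --pt "0 0 -0.26 0 0 0 0"

```text
clock: 7.05
position: [0.4891, 0.1848, 0.2205]
tool_rot: [3.138, -0.004, 1.248]
force: [0.2, 0.2, -1.0]
grip_width: 0.0856
finger_force: 0.0
```

```bash
python3 - <<'E'
from h import *
s=observe();print(s["position"],s["force"],s["qpos"].round(2))
print(d([.535,-.141,.22],-19))
w=get_calibration("wrist");g=grab_frame("wrist");save(g,'w4.png')
import json;json.dump({k:np.array(v).tolist() for k,v in w.items()},open('w4.json','w'))
g=cv2.imread('pics/w4.png').astype(int)
m=((g[...,2]-g[...,1])>60)&((g[...,2]-g[...,0])>60)
vv,uu=np.nonzero(m);X=np.array([ray(w,a,b,.152)[:2] for a,b in zip(uu,vv)])
k=np.hypot(*(X-[.4886,.1831]).T)<.012;X=X[k];print(len(X),X.mean(0))
e,V=np.linalg.eigh(np.cov(X.T));print(e,np.degrees(np.arctan2(V[1],V[0])))
u,v=map(int,proj(w,[.4886,.1831,.152]));print(u,v)
cv2.imwrite('pics/w4c.png',cv2.resize(cv2.imread('pics/w4.png')[v-45:v+45,u-60:u+60],(800,600),interpolation=cv2.INTER_CUBIC))
E
```

```text
[0.48914058 0.18482624 0.22051176] [ 0.16428326  0.22755657 -0.98741996] [-1.01  0.4   0.72  1.86 -0.32  0.99 -0.48]
[-5.890e-01  2.936e-01 -6.000e-04 -4.000e-04 -2.900e-03  7.543e-01]
39 [0.49107824 0.18295878]
[9.23769726e-07 4.39655641e-06] [163.9934606  73.9934606]
274 204
```

play_rows --pt "-0.06 0.03 0 0 -0.003 0.07 0" --pt "-0.12 0.06 0 0 -0.003 0.14 0" --pt "-0.18 0.09 0 0 -0.003 0.21 0" --pt "-0.24 0.12 0 0 -0.003 0.28 0" --pt "-0.3 0.15 0 0 -0.003 0.35 0" --pt "-0.36 0.18 0 0 -0.003 0.42 0" --pt "-0.42 0.21 0 0 -0.003 0.49 0" --pt "-0.48 0.24 0 0 -0.003 0.56 0" --pt "-0.54 0.27 0 0 -0.003 0.63 0" --pt "-0.59 0.294 0 0 -0.003 0.7 0"

```text
clock: 8.1
position: [0.5331, -0.1439, 0.2162]
tool_rot: [3.137, 0.005, -0.225]
force: [0.2, 0.5, 0.0]
grip_width: 0.0853
finger_force: 0.0
```

play_rows --pt "0 0 0 0 0 0.054 0" --pt "0 0 0 0 0 0.054 0" --pt "0 0 0 0 0 0.054 0"

```text
clock: 8.4
position: [0.5331, -0.1417, 0.2163]
tool_rot: [3.137, 0.005, -0.327]
force: [-0.0, -0.1, -0.2]
grip_width: 0.0854
finger_force: 0.0
```

```bash
python3 - <<'E'
from h import *
s=observe();print(s["position"],s["tool_rot"],s["qpos"].round(2))
w=get_calibration("wrist");g=grab_frame("wrist");save(g,'w5.png')
import json;json.dump({k:np.array(v).tolist() for k,v in w.items()},open('w5.json','w'))
u,v=map(int,proj(w,[.535,-.141,.03]));print(u,v)
v=max(v,60);x0,y0=u-80,v-60;print(x0,y0)
h=cv2.imread('pics/w5.png')[y0:y0+120,x0:x0+160]
a=cv2.resize(cv2.imread('pics/w4c.png'),(200,150))
h=cv2.resize(h,(800,600),interpolation=cv2.INTER_CUBIC);h[:150,:200]=a
cv2.imwrite('pics/w5c.png',h)
E
```

```text
[ 0.5331315  -0.14168375  0.21630089] [ 3.13676023  0.00488531 -0.32689762] [-0.56  0.63  1.1   1.8  -0.61  1.12 -1.15]
273 172
193 112
```

View pics/w5c.png

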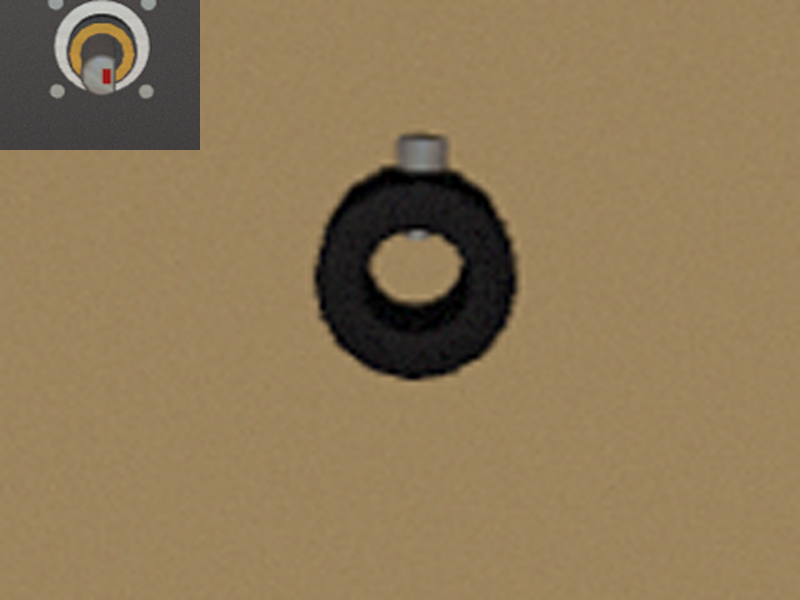

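```bash
python3 - <<'E'
from h import *
import json;w=json.load(open('w5.json'))
P=lambda x,y,z: ray(w,193+x/5-.4,112+y/5-.4,z)
an=lambda v:np.degrees(np.arctan2(v[1],v[0]))
c=P(416,278,.034);L=P(316,275,.034);Rr=P(516,275,.034);b=P(416,380,.034)
print("hub",c,np.linalg.norm(L-Rr),np.linalg.norm(b-c)); sc=P(422,146,.017);print("screw",sc,np.linalg.norm(sc[:2]-c[:2]),an(sc-c))
h=an(sc-c);print(d([c[0],c[1],.12],h),d([c[0],c[1],-.01],h))
E
```

```text
hub [ 0.54023939 -0.14484532  0.034     ] 0.04249623718859792 0.02223833493304352
screw [ 0.5644971  -0.15454272  0.017     ] 0.026124239819834374 -21.789833418817242
[0.0163 0.001  0.193  0.0021 0.0021 0.0256] [ 1.75e-02 -1.00e-04  4.53e-01  2.10e-03  2.10e-03  2.56e-02]
```

play_rows --pt "0.017 0 0.06 0.002 0.002 0.025 0" --pt "0.017 0 0.14 0.002 0.002 0.025 0" --pt "0.017 0 0.22 0.002 0.002 0.025 0" --pt "0.017 0 0.3 0.002 0.002 0.025 0" --pt "0.017 0 0.36 0.002 0.002 0.025 0" --pt "0.017 0 0.42 0.002 0.002 0.025 0" --pt "0.017 0 0.46 0.002 0.002 0.025 0" --pt "0.017 0 0.485 0.002 0.002 0.025 0" --pt "0.017 0 0.485 0.002 0.002 0.025 0" --pt "0.017 0 0.485 0.002 0.002 0.025 0"

```text
clock: 9.45
position: [0.5405, -0.1456, -0.0247]
tool_rot: [3.142, -0.001, -0.382]
force: [0.4, 0.3, -0.5]
grip_width: 0.0856
finger_force: 0.0
```

```bash
python3 - <<'E'
from h import *
s=observe();print({k:np.round(s[k],4) for k in("clock","position","tool_rot","force","grip_width")})
w=get_calibration("wrist");g=grab_frame("wrist");save(g,'w6.png')
cv2.imwrite('pics/w6c.png',cv2.resize(cv2.imread('pics/w6.png'),(800,600)))
print(proj(w,[.5402,-.1448,.034]))
E
```

```text
{'clock': np.float64(9.45), 'position': array([ 0.5405, -0.1456, -0.0247]), 'tool_rot': array([ 3.1416e+00, -1.2000e-03, -3.8230e-01]), 'force': array([ 0.3574,  0.2786, -0.5291]), 'grip_width': np.float64(0.0856)}
(np.float64(274.86655285110305), np.float64(290.45562265812276))
```

View pics/w6c.png

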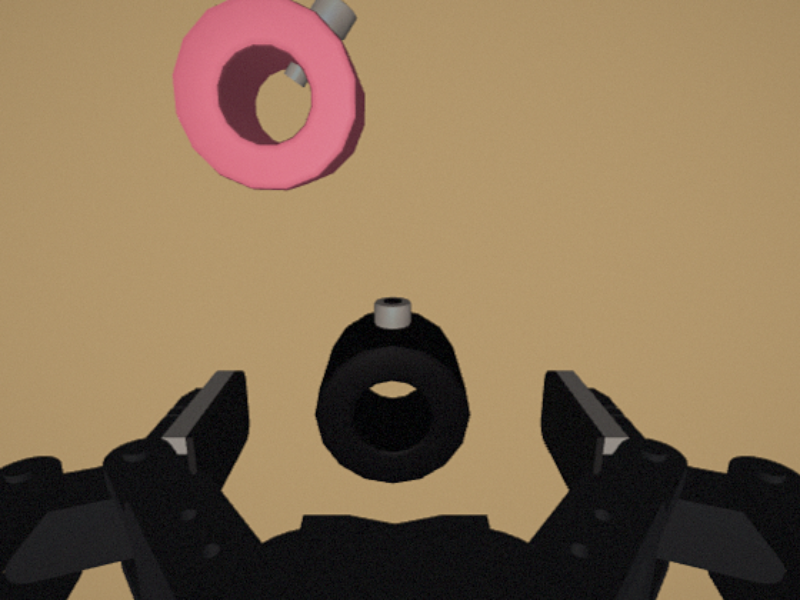

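```bash
python3 - <<'E'
from h import *
w=get_calibration("wrist");s=observe();r=R.from_euler("xyz",s["tool_rot"])
for z in(-.06,-.05,-.04,-.03,-.02,-.013):
    print(z,[np.round(np.array(proj(w,s["position"]+r.apply([.011,y,z])))*800/560) for y in(-.0425,.0425)])
E
```

```text
-0.06 [array([237., 379.]), array([552., 379.])]
-0.05 [array([248., 364.]), array([542., 364.])]
-0.04 [array([257., 351.]), array([532., 350.])]
-0.03 [array([265., 339.]), array([524., 339.])]
-0.02 [array([272., 328.]), array([517., 328.])]
-0.013 [array([277., 322.]), array([512., 322.])]
```

play_rows --pt "0 0 0.013 0 0 0 0" --pt "0 0 0.026 0 0 0 0.2" --pt "0 0 0.026 0 0 0 0.4" --pt "0 0 0.026 0 0 0 0.6" --pt "0 0 0.026 0 0 0 1" --pt "0 0 0.026 0 0 0 1" --pt "0 0 0.026 0 0 0 1" --pt "0 0 0.026 0 0 0 1" --newtons 50

```text
clock: 10.3
position: [0.5402, -0.1457, -0.0383]
tool_rot: [3.141, -0.001, -0.383]
force: [-2.2, 0.3, 4.7]
grip_width: 0.0426
finger_force: 51.0
```

```bash
cat >> h.py <<'E'
def st():
    s=observe();print({k:np.round(s[k],4) for k in("clock","qpos","position","tool_rot","force","moment","grip_width","finger_force")})
    print("tool force",R.from_euler("xyz",s["tool_rot"]).inv().apply(s["force"]).round(1)); return s
E
python3 - <<'E'
from h import *
st()
E
```

```text
{'clock': np.float64(10.3), 'qpos': array([-0.3238,  0.9357,  0.7237,  1.9347, -1.0038,  0.6835, -0.9123]), 'position': array([ 0.5402, -0.1457, -0.0383]), 'tool_rot': array([ 3.1414e+00, -7.0000e-04, -3.8330e-01]), 'force': array([-2.2352,  0.3221,  4.6727]), 'moment': array([-0.0089,  0.3227,  0.007 ]), 'grip_width': np.float64(0.0426), 'finger_force': np.float64(50.9595)}
tool force [-2.2  0.5 -4.7]
```

play_rows --pt "0 0 -0.03 0 0 0 1" --pt "0 0 -0.1 0 0 0 1" --pt "0 0 -0.18 0 0 0 1" --pt "0 0 -0.26 0 0 0 1" --pt "0 0 -0.34 0 0 0 1" --pt "0 0 -0.4 0 0 0 1" --pt "0 0 -0.4 0 0 0 1" --pt "0 0 -0.4 0 0 0 1"

```text
clock: 11.1
position: [0.5401, -0.1452, 0.1621]
tool_rot: [-3.141, -0.001, -0.383]
force: [-0.1, 0.2, -1.7]
grip_width: 0.0426
finger_force: 51.2
```

```bash
python3 - <<'E'
from h import *
s=st();w=get_calibration("wrist");g=grab_frame("wrist");save(g,'w7.png')
import json;json.dump({k:np.array(v).tolist() for k,v in w.items()},open('w7.json','w'))
print(d([.4886,.1831,.162],-18.6)); r=R.from_euler("xyz",s["tool_rot"])
# bore rim: top of hub is at tool z = -(0.0383+.034)
print([np.round(proj(w,s["position"]+r.apply([x,0,-.0723])),1) for x in(0,.0107,-.0107,.022,-.022,.029)])
u,v=map(int,proj(w,s["position"]+r.apply([0.005,0,-.0723])))
print(u-40,v-30)
cv2.imwrite('pics/w7c.png',cv2.resize(cv2.imread('pics/w7.png')[v-30:v+30,u-40:u+40],(800,600),interpolation=cv2.INTER_CUBIC))
im=cv2.imread('pics/w7.png').max(2)[v-45:v+45:3,u-40:u+40:3];print('\n'.join(' '.join('%3d'%x for x in r_) for r_ in im))
E
```

```text
{'clock': np.float64(11.1), 'qpos': array([-0.5069,  0.6942,  1.034 ,  1.8413, -0.7009,  1.0224, -1.1352]), 'position': array([ 0.5401, -0.1452,  0.1621]), 'tool_rot': array([-3.141e+00, -1.100e-03, -3.831e-01]), 'force': array([-0.0956,  0.1573, -1.6555]), 'moment': array([0.0089, 0.0591, 0.0435]), 'grip_width': np.float64(0.0426), 'finger_force': np.float64(51.1856)}
tool force [-0.1 -0.1  1.7]
[-0.3403 -0.5707 -0.0013 -0.      0.     -0.028 ]
[array([276.4, 308.4]), array([276.4, 281.5]), array([276.4, 334. ]), array([276.4, 251.7]), array([276.4, 359.8]), array([276.4, 232.5])]
236 265
  2  12   8  16  10  15   8  15  12   9  14  14   7   9   9   6  17  11  12  13  10  12  16  21  18  15   7
  7  13   4  12   4   5  15  16  12   4  11  14  14   5   5  13  10   5  20  14  16   8   9  14   3   2   9
  9   4   8  15  18  18   6   4   4  12  10  20  30  32  31  29  22  21  12   4   7   8  12   7  15   6  15
  5  16  16  20   4  16  17  29  30  34  30  39  32  35  33  31  32  31  31  27  31  16  12  19   6   9   0
  5   6  15   6  23  26  31  29  33  33  29  25  35  25  31  30  33  29
[... 2036 characters left out ...]
   0   8   3  13   7   7   3   0   8  16  15  15  22
 15  18  22  21  15   9  12   3  20   8  11  10   8  23  10   0  11  10   7   6  18   5  11  19  18  11   7
 22  16  26  16  18  15   9  15  13   6  18   8  18   6   9   9  11   5  14   0   7  11  26   5  18  21  21
 15  20  19  20  16   8  11  13   2  22   5  13   0  15  10  13   1  12  11   8  16  27  21  22  10  14  15
 16  17  16  18  24  16  21  17   4   7  14   0  11  14  16   2   4   8   7  12  29  26  25  15  18  17  16
 13  21  12  22  22  22  21  23  28  27   9  18  12  10  13  14  12   6  33  24  21  19  23  18  13  15  18
 14  16  16  24  17  25  20   9  16  22  24  31  35  40  38  39  32  28  21  20  11  15  23  25  21  21  23
```

play_rows --pt "-0.03 -0.05 0 0 0 -0.003 1" --pt "-0.08 -0.13 0 0 0 -0.006 1" --pt "-0.12 -0.2 0 0 0 -0.01 1" --pt "-0.16 -0.27 0 0 0 -0.014 1" --pt "-0.2 -0.34 0 0 0 -0.018 1" --pt "-0.24 -0.41 0 0 0 -0.022 1" --pt "-0.28 -0.48 0 0 0 -0.028 1" --pt "-0.32 -0.54 0 0 0 -0.028 1" --pt "-0.34 -0.57 0 0 0 -0.028 1" --pt "-0.34 -0.57 0 0 0 -0.028 1"

```text
clock: 12.15
position: [0.4877, 0.1848, 0.1601]
tool_rot: [3.14, 0.001, -0.321]
force: [-0.0, -0.7, -1.7]
grip_width: 0.0429
finger_force: 51.2
```

```bash
python3 - <<'E'
from h import *
s=st();w=get_calibration("wrist");g=grab_frame("wrist");save(g,'w8.png')
import json;json.dump({k:np.array(v).tolist() for k,v in w.items()},open('w8.json','w'))
print(d([.489,.183,.162],-18.6),d([.489,.183,.115],-18.6)); r=R.from_euler("xyz",s["tool_rot"])
f=lambda p:np.round(proj(w,s["position"]+r.apply(p)),1)
print("screw expect",f([.029,0,-.0553]),f([.022,0,-.0553]),"per 5deg",f([.0289,.0025,-.0553]),"hub ctr",f([0,0,-.0723]))
u,v=map(int,f([.026,0,-.0553]));im=cv2.imread('pics/w8.png')
G=im.max(2);print(u-16,v-15);print('\n'.join(' '.join('%3d'%x for x in q) for q in G[v-15:v+30:2,u-16:u+18]))
cv2.imwrite('pics/w8c.png',cv2.resize(im[v-75:v+75,u-100:u+100],(800,600),interpolation=cv2.INTER_CUBIC))
E
```

```text
{'clock': np.float64(12.15), 'qpos': array([-1.2118,  0.689 ,  1.1259,  1.9369, -0.7424,  1.0113, -1.6314]), 'position': array([0.4877, 0.1848, 0.1601]), 'tool_rot': array([ 3.1397e+00,  1.1000e-03, -3.2080e-01]), 'force': array([-0.0106, -0.6926, -1.6734]), 'moment': array([-0.028 , -0.0075, -0.0017]), 'grip_width': np.float64(0.0429), 'finger_force': np.float64(51.1634)}
tool force [0.2 0.7 1.7]
[ 0.0015 -0.0006 -0.0032  0.0009  0.0002  0.0009] [ 0.0016 -0.0008  0.0908  0.0009  0.0002  0.0009]
screw expect [276.2 217.2] [276.2 234.3] per 5deg [282.7 217.4] hub ctr [276.2 308.4]
260 209
235 207  93  93  98  89  61  61  62  64  62  58  60  62  64  60  63  65  62  64  64  61  62  66  65  63  63  59  60  66  92  95  90 164
235 209  98  94  99  85  61  63  66  61  61  61  62  63  61  64  66  60  64  60  56  57  62  59  64  64  59  61  60  67  82  97  83 162
235 233 183  91  94  79  61  61  59  61  64  59  63  62  61  62  64  61  56  58  64  62  60  60  63  62  62  62  60  61  77  93 124 212
234 236 194  93  93  74  56  54  62  58  61  58  61  57  59  61  61  58  58  64  60  59  60  63  
[... 1922 characters left out ...]
  21  19   8  12  22
 17   8   9  11  13  21  10  15  23   9   5   6  22  22  20  15  17  16  16  17  18  12  17   6  21  16  13  18  23   5  12  17  10  19
 19  16  22  15   1  18  17  18  17  17  14  15  18   9  13  17   5  23  14  12  21  16   4  14  15  23  11   5   9  15  17  18  16  15
 19  16  19  15  18  14  15  18  18  16  19   7   5   5  12  19  17  17  11  28  15  12  19  12  11   8  17  18  11  13  15  16  19  11
 19  16  13   6  11   8  13  13  21  17  25  18  10  17  13  17  18  15  16  25  10  10  12  20   2  11  23  11  10   5  15  15  13  14
 19  23  11  12  13  13  19  11  18  17  19  20  21  14   8  13  11  17  13  13   8  15  17  13   9  18  15  14   4  11  24  19  17  16
```

play_rows --pt "0.002 -0.001 0.02 0.001 0 0.001 1" --pt "0.002 -0.001 0.05 0.001 0 0.001 1" --pt "0.002 -0.001 0.08 0.001 0 0.001 1" --pt "0.002 -0.001 0.08 0.001 0 0.001 1" --pt "0.002 -0.001 0.08 0.001 0 0.001 1"

```text
clock: 12.7
position: [0.4901, 0.1818, 0.121]
tool_rot: [-3.141, -0.0, -0.328]
force: [0.3, -0.2, -1.0]
grip_width: 0.0428
finger_force: 51.2
```

```bash
python3 - <<'E'
from h import *
s=st();print(d([.489,.183,.12],-18.6),d([.489,.183,.09],-18.6))
E
```

```text
{'clock': np.float64(12.7), 'qpos': array([-1.1626,  0.7314,  1.0593,  1.9703, -0.8077,  0.9388, -1.5837]), 'position': array([0.4901, 0.1818, 0.121 ]), 'tool_rot': array([-3.1406e+00, -1.0000e-04, -3.2780e-01]), 'force': array([ 0.336 , -0.1787, -1.0468]), 'moment': array([-0.0036,  0.0228,  0.0012]), 'grip_width': np.float64(0.0428), 'finger_force': np.float64(51.1627)}
tool force [0.4 0.1 1. ]
[-0.0028 -0.0016  0.002  -0.0005 -0.     -0.0015] [-0.0028 -0.0015  0.062  -0.0005 -0.     -0.0015]
```

play_rows --pt "-0.0028 -0.0016 0 0 0 -0.001 1" --pt "-0.0028 -0.0016 0 0 0 -0.001 1" --pt "-0.0028 -0.0016 0 0 0 -0.001 1" --pt "-0.0028 -0.0016 0 0 0 -0.001 1" --pt "-0.0028 -0.0016 0 0 0 -0.001 1"

```text
clock: 13.2
position: [0.4891, 0.1838, 0.1215]
tool_rot: [-3.14, -0.001, -0.325]
force: [0.2, -0.1, -1.3]
grip_width: 0.0427
finger_force: 51.2
```

```bash
python3 - <<'E'
from h import *
s=st();print(d([.489,.183,.12],-18.6),d([.489,.183,.09],-18.6))
E
```

```text
{'clock': np.float64(13.2), 'qpos': array([-1.1675,  0.7297,  1.0599,  1.9715, -0.8075,  0.938 , -1.5843]), 'position': array([0.4891, 0.1838, 0.1215]), 'tool_rot': array([-3.1395e+00, -6.0000e-04, -3.2460e-01]), 'force': array([ 0.1866, -0.144 , -1.2894]), 'moment': array([-0.0409,  0.0111, -0.0116]), 'grip_width': np.float64(0.0427), 'finger_force': np.float64(51.1629)}
tool force [0.2 0.1 1.3]
[ 0.0003  0.0015  0.003  -0.001  -0.0003  0.    ] [ 0.0003  0.0017  0.063  -0.001  -0.0003  0.    ]
```

play_rows --pt "0 0.001 0 0 0 0 1" --pt "0 0.001 0.004 0 0 0 1" --pt "0 0.001 0.008 0 0 0 1" --pt "0 0.001 0.012 0 0 0 1" --pt "0 0.001 0.016 0 0 0 1" --pt "0 0.001 0.02 0 0 0 1" --pt "0 0.001 0.024 0 0 0 1"

```text
clock: 13.9
position: [0.4889, 0.1832, 0.1092]
tool_rot: [-3.14, -0.0, -0.325]
force: [0.1, -0.2, -2.4]
grip_width: 0.0425
finger_force: 51.2
```

```bash
python3 - <<'E'
from h import *
s=st();print(d([.489,.183,.12],-18.6))
E
```

```text
{'clock': np.float64(13.9), 'qpos': array([-1.1539,  0.7433,  1.0386,  1.9815, -0.828 ,  0.9158, -1.5686]), 'position': array([0.4889, 0.1832, 0.1092]), 'tool_rot': array([-3.1398e+00, -5.0000e-04, -3.2470e-01]), 'force': array([ 0.0649, -0.2264, -2.4369]), 'moment': array([-0.0553,  0.037 , -0.0013]), 'grip_width': np.float64(0.0425), 'finger_force': np.float64(51.1643)}
tool force [0.1 0.2 2.4]
[ 0.0003  0.0003 -0.0216 -0.0009 -0.0002 -0.    ]
```

play_rows --pt "0 0 0.004 0 0 0 1" --pt "0 0 0.008 0 0 0 1" --pt "0 0 0.012 0 0 0 1" --pt "0 0 0.016 0 0 0 1" --pt "0 0 0.02 0 0 0 1" --pt "0 0 0.024 0 0 0 1" --pt "0 0 0.028 0 0 0 1" --pt "0 0 0.032 0 0 0 1"

```text
clock: 14.7
position: [0.489, 0.1833, 0.0932]
tool_rot: [-3.14, -0.001, -0.325]
force: [0.3, 0.3, -0.5]
grip_width: 0.0428
finger_force: 51.2
```

```bash
python3 - <<'E'
from h import *
s=st();print(d([.489,.183,.12],-18.6))
E
```

```text
{'clock': np.float64(14.7), 'qpos': array([-1.1366,  0.7617,  1.0101,  1.9923, -0.8557,  0.8875, -1.5485]), 'position': array([0.489 , 0.1833, 0.0932]), 'tool_rot': array([-3.1397e+00, -6.0000e-04, -3.2470e-01]), 'force': array([ 0.3492,  0.2725, -0.4886]), 'moment': array([-0.0229, -0.115 , -0.0124]), 'grip_width': np.float64(0.0428), 'finger_force': np.float64(51.165)}
tool force [ 0.2 -0.4  0.5]
[ 0.0003  0.0004 -0.0535 -0.0009 -0.0003 -0.    ]
```

play_rows --pt "0 0 0.005 0 0 0 1" --pt "0 0 0.01 0 0 0 1" --pt "0 0 0.015 0 0 0 1" --pt "0 0 0.02 0 0 0 1" --pt "0 0 0.025 0 0 0 1" --pt "0 0 0.03 0 0 0 1" --pt "0 0 0.035 0 0 0 1" --pt "0 0 0.04 0 0 0 1" --pt "0 0 0.044 0 0 0 1" --pt "0 0 0.044 0 0 0 1" --newtons 70

```text
clock: 15.7
position: [0.4889, 0.1833, 0.0711]
tool_rot: [-3.14, -0.0, -0.325]
force: [1.8, 0.3, -1.8]
grip_width: 0.0423
finger_force: 72.4
```

```bash
python3 - <<'E'
from h import *
s=st();print(d([.489,.183,.0657],-18.6))
E
```

```text
{'clock': np.float64(15.7), 'qpos': array([-1.1125,  0.7879,  0.9698,  2.0052, -0.8948,  0.849 , -1.5202]), 'position': array([0.4889, 0.1833, 0.0711]), 'tool_rot': array([-3.1399e+00, -4.0000e-04, -3.2470e-01]), 'force': array([ 1.8446,  0.3304, -1.8066]), 'moment': array([ 0.0254, -0.2834,  0.0432]), 'grip_width': np.float64(0.0423), 'finger_force': np.float64(72.3561)}
tool force [ 1.6 -0.9  1.8]
[ 0.0003  0.0005  0.0109 -0.0008 -0.0002 -0.    ]
```

Just above the washer. Press in 1 mm steps.

play_rows --pt "0 0 0.002 0 0 0 1" --pt "0 0 0.004 0 0 0 1" --pt "0 0 0.006 0 0 0 1" --pt "0 0 0.008 0 0 0 1" --pt "0 0 0.01 0 0 0 1" --pt "0 0 0.01 0 0 0 1"

```text
clock: 16.3
position: [0.489, 0.1833, 0.0665]
tool_rot: [-3.14, -0.001, -0.325]
force: [-1.7, -0.3, 7.3]
grip_width: 0.0424
finger_force: 73.4
```

play_rows --pt "0 0 0.002 0 0 0 1" --pt "0 0 0.004 0 0 0 1" --pt "0 0 0.004 0 0 0 1"

```text
clock: 16.6
position: [0.4891, 0.1834, 0.0656]
tool_rot: [-3.138, -0.0, -0.325]
force: [-10.4, -0.3, 38.6]
grip_width: 0.0423
finger_force: 77.0
```

```bash
python3 - <<'E'
from h import *
s=st()
E
```

```text
{'clock': np.float64(16.6), 'qpos': array([-1.1052,  0.794 ,  0.9591,  2.0084, -0.9066,  0.8393, -1.5111]), 'position': array([0.4891, 0.1834, 0.0656]), 'tool_rot': array([-3.1382e+00, -2.0000e-04, -3.2490e-01]), 'force': array([-10.3789,  -0.2593,  38.5672]), 'moment': array([-0.3258,  2.4657,  0.0038]), 'grip_width': np.float64(0.0423), 'finger_force': np.float64(76.9529)}
tool force [ -9.7   3.4 -38.6]
```

play_rows --pt "0 0 -0.001 0 0 0 1" --pt "0 0 -0.001 0 0 0 1" --pt "0 0 -0.001 0 0 0 1" --pt "0 0 -0.001 0 0 0 1" --pt "0 0 -0.001 0 0 0 1" --pt "0 0 -0.001 0 0 0 1"

```text
clock: 17.2
position: [0.489, 0.1833, 0.0657]
tool_rot: [-3.139, -0.0, -0.325]
force: [-6.6, -0.0, 24.7]
grip_width: 0.0424
finger_force: 75.2
```

```bash
python3 - <<'E'
from h import *
s=st();w=get_calibration("wrist");g=cv2.cvtColor(grab_frame("wrist"),4);sc=cv2.cvtColor(grab_frame("scene"),4)
c=get_calibration("scene");u,v=map(int,proj(c,[.51,.175,.12]))
A=cv2.resize(g[130:400,100:460],(400,300),interpolation=cv2.INTER_CUBIC)
B=cv2.resize(sc[v-30:v+30,u-40:u+40],(400,300),interpolation=cv2.INTER_CUBIC)
cv2.imwrite('pics/fin.png',np.hstack([A,B]))
E
```

```text
{'clock': np.float64(17.2), 'qpos': array([-1.1057,  0.794 ,  0.9593,  2.0083, -0.9058,  0.8393, -1.5118]), 'position': array([0.489 , 0.1833, 0.0657]), 'tool_rot': array([-3.1388e+00, -3.0000e-04, -3.2490e-01]), 'force': array([-6.5814e+00, -6.4000e-03,  2.4697e+01]), 'moment': array([-0.2768,  1.4718,  0.0195]), 'grip_width': np.float64(0.0424), 'finger_force': np.float64(75.2337)}
tool force [ -6.2   2.  -24.7]
```

View pics/fin.png

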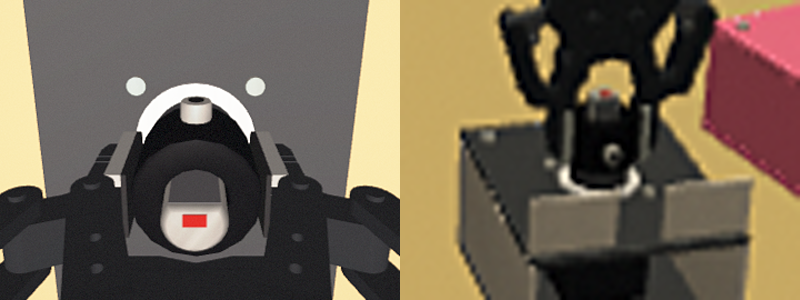

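The wrist picture (left, around 195,110) shows the screw facing the slot over the flat, with the red mark square to it at (195,220). The pads grip the hub's sides, clear of the screw. In the scene picture (right) the hub sits down on the boss.

```bash
python3 -c "
from workcell import *
print(job_done())"
```

```text
the job is handed in; nothing more can be done
None
```

I turned the shaft's flat to the key slot and pressed the hub home with its screw over the flat. I handed the job in at about 17 s, with the arm still holding the hub down at about 25 N and the fingers clear of the screw.

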